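# Dress the tea counter for opening

### The job

Get the tea counter ready for opening. Take every menu paddle out of the slotted rack and lean it back against the customer-side face (the side away from you) of the wooden display riser at a steady angle, foot on the counter, handle up, chalk side out to the customers, square to the riser and side by side without overlapping; and move every tea sample pack from the stock stand's steel prong, over its upturned end, onto the display stand's brass prong, so that all hang there freely. Leave the tea tin, the mug and the payment terminal where they are.

Things in the scene. Friction and masses are not known exactly. Their poses are not given: they have to be found in the camera images.
- riser: display riser: fixed wooden bar on the counter, 360 mm long, 50 mm deep, 85 mm high. Origin on the counter at the foot of the middle of its customer-side face; x points away from that face towards the customers, y runs along the face (it reaches from y = -180 to +180 mm), z up; the wood fills x = -50 to 0 mm
- rack: fixed dark wooden rack, 96 (x) x 112 (y) mm, 60 mm high. Origin at the centre of its underside; three upright slots across x at x = -32, 0, +32 mm, each 16 mm wide in x and 100 mm long in y, floor at z = 10 mm. The paddles start upright in the slots, fronts towards the rack's +x
- stock: fixed stock stand, grey base (260 x 90 x 10 mm), steel post (16 mm diameter) at x = -120 mm, 183 mm high. Its level steel prong is a bar of 5 mm diameter, centre line 165 mm above the counter, from the post to x = +105 mm, where it turns up as an end stop (farthest point x = 112, top 12 mm above the bar's centre line). Origin on the counter under the prong's middle; x along the prong to its free upturned end
- display: fixed display stand: same shape, sizes and frame as the stock stand, but with a dark wooden base and a brass post and prong (bar 165 mm above the counter, upturned free end at x = +105 to 112 mm)
- paddle0: wooden menu paddle, green stripe, 12 mm thick, 160 g: body 90 mm wide, 110 mm high, with a handle 28 mm wide on the middle of its top edge (160 mm in all). Origin at the centre of its foot edge; z up to the handle (handle z = 110 to 160 mm), y along its width, x out of the front with the black chalk panel (back: bare wood). None if absent
- paddle1: wooden menu paddle, red stripe, 12 mm thick, 160 g: body 90 mm wide, 110 mm high, with a handle 28 mm wide on the middle of its top edge (160 mm in all). Origin at the centre of its foot edge; z up to the handle (handle z = 110 to 160 mm), y along its width, x out of the front with the black chalk panel (back: bare wood). None if absent
- paddle2: wooden menu paddle, yellow stripe, 12 mm thick, 160 g: body 90 mm wide, 110 mm high, with a handle 28 mm wide on the middle of its top edge (160 mm in all). Origin at the centre of its foot edge; z up to the handle (handle z = 110 to 160 mm), y along its width, x out of the front with the black chalk panel (back: bare wood). None if absent
- pack0: green tea sample pack, 80 g: stiff carton 24 (x) x 60 (y) x 70 (z) mm; white hang tab on the middle of its top, 5 mm thick (x), 44 mm wide, to z = 102 mm. The tab's closed window: 32 mm wide, from z = 70 up to a peaked edge (z = 90 at the sides, 95 in the middle). Origin: centre of the underside; z up, x along the bar it hangs on; front and back alike. None if absent
- pack0_eye (a point): point in the window of pack0's tab, 92.4 mm above the carton's underside, where the centre line of the bar lies when the pack hangs on it
- pack1: red tea sample pack, 80 g: stiff carton 24 (x) x 60 (y) x 70 (z) mm; white hang tab on the middle of its top, 5 mm thick (x), 44 mm wide, to z = 102 mm. The tab's closed window: 32 mm wide, from z = 70 up to a peaked edge (z = 90 at the sides, 95 in the middle). Origin: centre of the underside; z up, x along the bar it hangs on; front and back alike. None if absent
- pack1_eye (a point): point in the window of pack1's tab, 92.4 mm above the carton's underside, where the centre line of the bar lies when the pack hangs on it
- pack2: brown kraft tea sample pack, 80 g: stiff carton 24 (x) x 60 (y) x 70 (z) mm; white hang tab on the middle of its top, 5 mm thick (x), 44 mm wide, to z = 102 mm. The tab's closed window: 32 mm wide, from z = 70 up to a peaked edge (z = 90 at the sides, 95 in the middle). Origin: centre of the underside; z up, x along the bar it hangs on; front and back alike. None if absent
- pack2_eye (a point): point in the window of pack2's tab, 92.4 mm above the carton's underside, where the centre line of the bar lies when the pack hangs on it
- pack3: black tea sample pack, 80 g: stiff carton 24 (x) x 60 (y) x 70 (z) mm; white hang tab on the middle of its top, 5 mm thick (x), 44 mm wide, to z = 102 mm. The tab's closed window: 32 mm wide, from z = 70 up to a peaked edge (z = 90 at the sides, 95 in the middle). Origin: centre of the underside; z up, x along the bar it hangs on; front and back alike. None if absent
- pack3_eye (a point): point in the window of pack3's tab, 92.4 mm above the carton's underside, where the centre line of the bar lies when the pack hangs on it
- pack4: yellow tea sample pack, 80 g: stiff carton 24 (x) x 60 (y) x 70 (z) mm; white hang tab on the middle of its top, 5 mm thick (x), 44 mm wide, to z = 102 mm. The tab's closed window: 32 mm wide, from z = 70 up to a peaked edge (z = 90 at the sides, 95 in the middle). Origin: centre of the underside; z up, x along the bar it hangs on; front and back alike. None if absent
- pack4_eye (a point): point in the window of pack4's tab, 92.4 mm above the carton's underside, where the centre line of the bar lies when the pack hangs on it
- caddy: bystander: closed green tea tin, 68 mm diameter, 90 mm high, origin at the centre of its underside
- mug: bystander: white mug, 76 mm diameter, 85 mm high, origin at the centre of its underside
- terminal: bystander: black payment terminal lying flat, 130 x 75 x 22 mm, origin at the centre of its underside
Mind the look-alikes: they are no part of the job. What is shaped like the paddle1 but blue or purple is not meant.

How it is judged:
At the end, for the whole second after the job is handed in: Each paddle leans back 5-32 deg on the riser front, chalk out, foot on the counter 8-70 mm out, middle within 160 mm of the riser middle, within 11 deg of square, middles 86 mm or more apart; each pack hangs on the brass prong, upright within 14 deg; all at rest (angle between paddle0's own x axis and vertical between 1 and 1.48 rad and angle between each of paddle0, paddle1, paddle2's own z axis and vertical below 0.6 rad and x of paddle0 in the frame of riser between 0.008 and 0.07 m and y of paddle0 in the frame of riser between -0.16 and 0.16 m and z of paddle0 in the frame of riser between -0.01 and 0.012 m and angle between the y axis of each of paddle0, paddle1, paddle2 and the y axis of riser, either way round below 0.2 rad and linear speed of each of paddle0, paddle1, paddle2, pack0, pack1, pack2, pack3, pack4 below 0.03 m/s and angle between paddle1's own x axis and vertical between 1 and 1.48 rad and x of paddle1 in the frame of riser between 0.008 and 0.07 m and y of paddle1 in the frame of riser between -0.16 and 0.16 m and z of paddle1 in the frame of riser between -0.01 and 0.012 m and angle between paddle2's own x axis and vertical between 1 and 1.48 rad and x of paddle2 in the frame of riser between 0.008 and 0.07 m and y of paddle2 in the frame of riser between -0.16 and 0.16 m and z of paddle2 in the frame of riser between -0.01 and 0.012 m and distance between each of paddle1, paddle2 and paddle0 above 0.086 m and distance between paddle2 and paddle1 above 0.086 m and x of pack0_eye in the frame of display between -0.115 and 0.108 m and y of pack0_eye in the frame of display between -0.012 and 0.012 m and z of pack0_eye in the frame of display between 0.155 and 0.175 m and angle between each of pack0, pack1, pack2, pack3, pack4's own z axis and vertical below 0.25 rad and x of pack1_eye in the frame of display between -0.115 and 0.108 m and y of pack1_eye in the frame of display between -0.012 and 0.012 m and z of pack1_eye in the frame of display between 0.155 and 0.175 m and x of pack2_eye in the frame of display between -0.115 and 0.108 m and y of pack2_eye in the frame of display between -0.012 and 0.012 m and z of pack2_eye in the frame of display between 0.155 and 0.175 m and x of pack3_eye in the frame of display between -0.115 and 0.108 m and y of pack3_eye in the frame of display between -0.012 and 0.012 m and z of pack3_eye in the frame of display between 0.155 and 0.175 m and x of pack4_eye in the frame of display between -0.115 and 0.108 m and y of pack4_eye in the frame of display between -0.012 and 0.012 m and z of pack4_eye in the frame of display between 0.155 and 0.175 m); the robot touches nothing.
It fails at once if the tea tin is pushed more than 40 mm (distance of caddy from where it was at the start of the episode above 0.04 m).
It fails at once if the mug is pushed more than 40 mm (distance of mug from where it was at the start of the episode above 0.04 m).
It fails at once if the payment terminal is pushed more than 40 mm (distance of terminal from where it was at the start of the episode above 0.04 m).
Of paddle0, paddle1, paddle2 only 2 to 3 are there at a start; the rules pass over those that are not, and their reading is None.
Of pack0, pack1, pack2, pack3, pack4 only 4 to 5 are there at a start; the rules pass over those that are not, and their reading is None.
At some moment in a run one of pack0, pack1, pack2, pack3, pack4 may be knocked a few centimetres aside while the robot is not near it.
It also fails if it takes over 210 s, if anything falls off the work surface, if the arm or the gripper's body presses on something with over 40 N, if the wrist force passes 120 N, or if a joint passes its speed limit or range.

### The arm

A 6-joint arm with a two-finger parallel gripper is mounted at the origin on the work surface. World frame = base frame: x ahead of the robot, y to its left, z up, the work surface at z = 0. Lengths are in m, angles in rad, forces in N, time in s.
With the tool pointing down it reaches from about 0.375 to 0.9 m from the base axis. Payload 3.1 kg.
Tool frame: the origin (TCP) lies midway between the tips of the shut fingers; the grasp point (between the pads) lies 19 mm behind it; x points along the fingers, z is the direction in which the jaws open and shut, and the axes are right-handed (so a half turn about x gives the same grasp; the last joint's range is limited). The gripper opens to 85 mm and grips with 20 to 120 N. Pads are 22 mm wide; open, the fingers measure 114 mm over their backs; the gripper's body (76 mm by 85 mm) begins 54 mm behind the grasp point. The pads swing forward as they close: fully open they stand 13 mm farther back than shut.
Start: joints at [-1.345, 0.527, 1.433, -0, 1.181, -0.178], TCP at [0.246, -0.574, 0.231] pointing down, gripper open.
Joint ranges: [-3.08, 3.08], [-0.75, 2.2], [0.22, 2.44], [-1.43, 4.57], [0, 2.65], [-2.85, 2.85]. Speed limits (rad/s): [2.79, 2.79, 3.14, 3.14, 3.14, 3.14].

### API

Orientations are given as a unit quaternion [x, y, z, w].
In Python, from station import status, snapshot, camera_params, ticket gives the robot as it stands.
- The arm moves only by the tool arm_command, never from a script. Its argument "series" is a list that holds one entry, the list of rows, each a list of 4 numbers: the shift along the tool's x, y, z in mm, then the turn about the tool's x in rad. A call has 1 to 10 rows; each row shifts and turns the commanded pose from where the row before left it, along the tool's axes as they then stand; what a row does not reach is not made up. A row lasts 1/10 s, in which the tool goes at most 50 mm and 8.59 degrees, less where a joint would pass 70% of its speed; a pose out of reach is approached as far as the arm can. A call is refused whole if a number of a shift passes 50 or a number of a turn 0.15, either way. A call with a gripper value outside its range is refused whole. "jaw" is the opening in per cent of the stroke, from 0 (shut) to 100 (fully open), set as the call begins (left out, the last holds). The fingers move at their own pace and stop on an object; "force" is the grip in N (left out, the last holds). Time passes only in rows, so rows that do not move let the fingers close. It gives the time, the measured TCP pose, the force and the opening at its end, in the units of the state.
- status.sense(): the state, without advancing time (a new reading comes with each control period).
- snapshot(name): name is "scene" or "top" or "wrist"; returns the picture (400x640x3 uint8, red, green, blue); there is no depth.
- camera_params(name): a dict with "fovy" (degrees; the focal length in pixels is half the picture's height over the tangent of half this angle, whatever the lens; pixels are square), "cx", "cy" (the principal point, pixels), "k1" (the pictures are not rectified: a ray, as slopes to the right and down, at radius r is drawn at 1 + k1 r^2 times it, then the intrinsics apply), "extrinsics" (4x4, takes a point from camera to world coordinates); the wrist camera has in their place "mount" (4x4, takes a point from camera to tool coordinates, whose origin is the TCP and whose axes are the tool frame's). Camera axes: x right, y down, z forward; pixel columns grow to the right and rows downward; lengths in m; the calibration is good to about 2 mm. A picture is of the moment at which its call begins: read the wrist's pose just before it. camera_params takes no time and is no camera call.
- ticket.sign_off(): hands the job in, once; it reports no verdict.
The state is a dict: "t": time; "q": joint angles; "qd": joint speeds; "tau": joint torques, N m; "tcp_pos": TCP position; "tool_rot": TCP orientation; "force": force on the tool from outside, world axes, zero at the start; "ft_torque": the same for the moment, N m; "finger_gap": opening from 0.0 (shut) to 1.0 (fully open).
Only numpy, scipy, OpenCV 4.12 (cv2) and the standard library are available. Lean on these libraries where they do the work, as an engineer would, in place of code of your own. Each camera call takes 0.05 s, during which the arm holds its last target. There are 200 camera calls.

## Working session

There is one attempt and no reset: what is moved stays moved. The work goes in short steps, Python scripts to look and compute and a tool call to move; the robot and the scene stay as the last step left them, time stands still between calls to the robot, and variables do not carry over. Pictures are saved under pics/ and viewed, about 12 in all and at most 16, crops included, and the job is handed in when it is done.

Besides the shell and the picture viewer there is one more tool, called after ">>>" as name(argument=value, ...) on one line, values as JSON. arm_command: Moves the arm, as the interface text tells. Its arguments: {"type":"object","properties":{"series":{"type":"array"},"jaw":{"type":"number"},"force":{"type":"number"}},"required":["series"]}

```bash
ls; mkdir -p pics; python3 - <<'E'
from station import status, snapshot, camera_params
import cv2
print(status.sense())
for n in ("scene","top","wrist"):
    p=camera_params(n); print(n,{k:(v.tolist() if hasattr(v,'tolist') else v) for k,v in p.items()})
    im=snapshot(n); cv2.imwrite(f"pics/{n}0.png",im[:,:,::-1])
E
```

```text
pics
{'t': 0.0, 'q': array([-1.34450638e+00,  5.28472849e-01,  1.43389485e+00,  3.24987259e-06,
        1.18139075e+00, -1.78516965e-01]), 'qd': array([ 0.00045296, -0.0001487 , -0.00249647, -0.00159425,  0.00122741,
       -0.00158551]), 'tau': array([-4.26167608e-04, -4.42356205e+01, -1.78026903e+01, -2.98369832e-04,
        8.58134095e-03,  1.82617057e-06]), 'tcp_pos': array([ 0.2460072 , -0.57377612,  0.23033188]), 'tool_rot': array([ 0.38981024,  0.59085818, -0.38875198,  0.5897512 ]), 'force': array([ 1.15134669,  0.65161595, -0.93487591]), 'ft_torque': array([ 0.05716912, -0.01738526,  0.02887488]), 'finger_gap': 1.0040956283756919}
scene {'fovy': 51.14052018787934, 'cx': 317.04590616823526, 'cy': 201.97094998063042, 'k1': 0.011812041201995528, 'extrinsics': [[0.8849992603551327, 0.2574609350980579, -0.38793063306382664, 0.9553813254007919], [0.46558880731286495, -0.4860926062535177, 0.7395546231690032, -0.8977173300336105], [0.0018362123656109229, -0.8351214552650986, -0.5500625267004217, 0.7715935943072396], [0.0, 0.0, 0.0, 1.0]]}
top {'fovy': 45.02903357655376, 'cx': 320.91507401995835, 'cy': 193.26256979047432, 'k1': 0.050318751950290806, 'extrinsics': [[-0.015574772873273886, -0.9906541324978939, 0.1355057792671272, 0.3053153655296739], [-0.9997970830733414, 0.013698220628213237, -0.014769950225342268, -0.004362410382838235], [0.012775724166724452, -0.13570832147096307, -0.9906664586809979, 1.6272082016938376], [0.0, 0.0, 0.0, 1.0]]}
wrist {'fovy': 64.39036307182283, 'cx': 318.24211185658805, 'cy': 199.91787213974735, 'k1': -0.0545784844033853, 'mount': [[-0.0007541926143483135, -0.30595032671606637, 0.9520471778099192, -0.1419853944424535], [0.0002572187687882543, -0.9520474764329873, -0.30595021891818325, 0.07775565514654235], [0.9999996825159518, 1.4139007438313006e-05, 0.0007967233415830149, 0.00012134102482863618], [0.0, 0.0, 0.0, 1.0]]}
```

View pics/scene0.png

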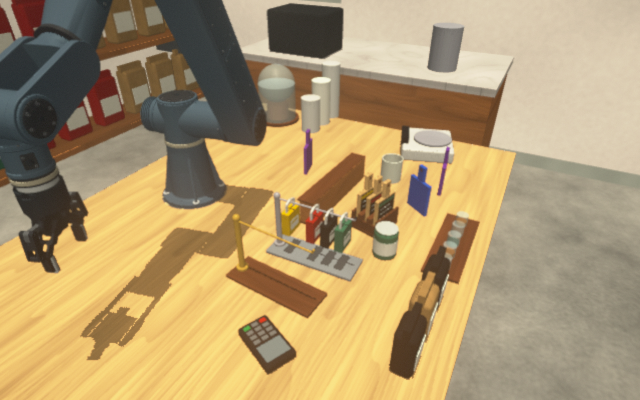

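View pics/top0.png

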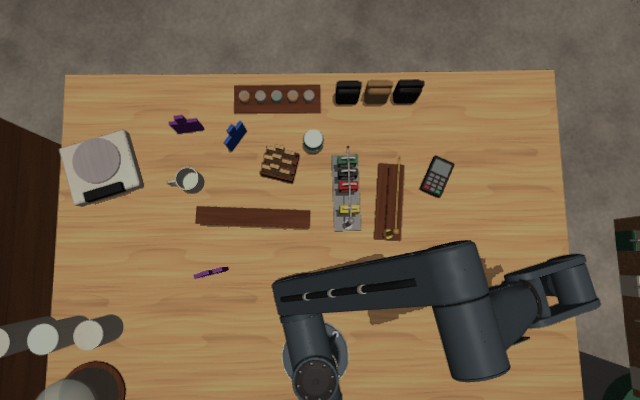

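The scene shows the riser at about (335,185), the rack with paddles at (375,205), the stock prong with packs at (285–350,225), and the empty brass stand at (275,285). The top view agrees: riser (253,217), rack (280,163), stock (347,190), display (389,200). Next I'll zoom in.

```bash
python3 - <<'E'
import cv2
a=cv2.imread("pics/top0.png")[120:245,185:410]; b=cv2.imread("pics/scene0.png")[140:310,220:405]
cv2.imwrite("pics/topc.png",cv2.resize(a,None,fx=3.5,fy=3.5,interpolation=cv2.INTER_CUBIC))
cv2.imwrite("pics/scenec.png",cv2.resize(b,None,fx=3.5,fy=3.5,interpolation=cv2.INTER_CUBIC))
E
```

```text
(no output)
```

View pics/topc.png

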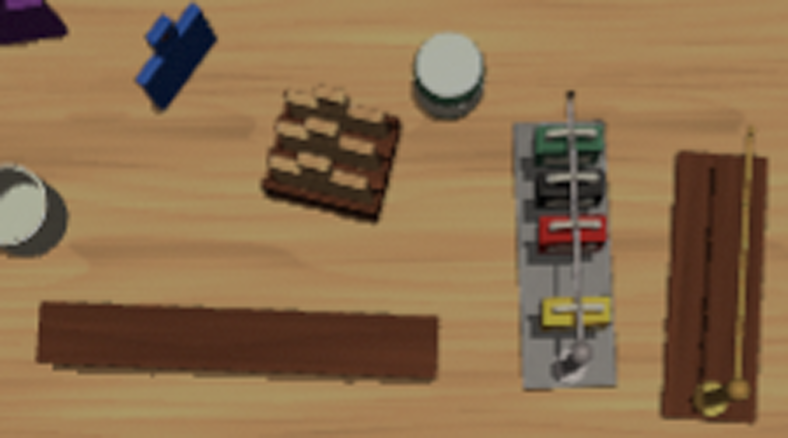

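View pics/scenec.png

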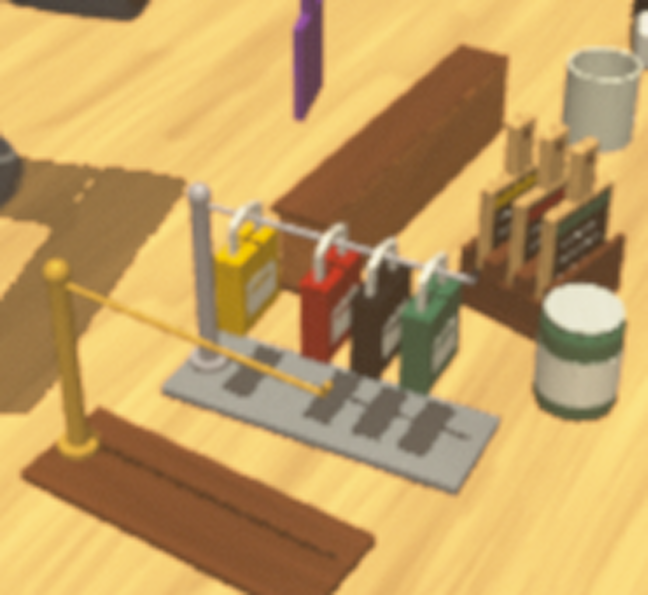

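```bash
cat > h.py <<'E'
import numpy as np, cv2
from station import status, snapshot, camera_params
from scipy.spatial.transform import Rotation as R
def tool():
    s=status.sense(); T=np.eye(4); T[:3,:3]=R.from_quat(s['tool_rot']).as_matrix(); T[:3,3]=s['tcp_pos']; return T
def cam(n,T=None):
    p=camera_params(n)
    E=np.array(p['extrinsics']) if n!='wrist' else (tool() if T is None else np.array(T))@np.array(p['mount'])
    f=200/np.tan(np.radians(p['fovy'])/2)
    return f,p['cx'],p['cy'],p['k1'],E
def ray(c,uv):
    f,cx,cy,k,E=c; d=np.array([(uv[0]-cx)/f,(uv[1]-cy)/f]); s=d.copy()
    for _ in range(20): s=d/(1+k*(s@s))
    return E[:3,3],E[:3,:3]@np.array([s[0],s[1],1])
def onz(c,uv,z):
    o,d=ray(c,uv); return o+d*(z-o[2])/d[2]
def tri(c1,p1,c2,p2):
    o1,d1=ray(c1,p1);o2,d2=ray(c2,p2)
    a=np.linalg.lstsq(np.array([d1,-d2]).T,o2-o1,rcond=None)[0]
    A=o1+a[0]*d1;B=o2+a[1]*d2; return (A+B)/2,np.linalg.norm(A-B)
def proj(c,P):
    f,cx,cy,k,E=c; q=E[:3,:3].T@(np.asarray(P,float)-E[:3,3]); s=q[:2]/q[2]; s=s*(1+k*(s@s)); return np.array([cx,cy])+f*s
def snap(n,name,crop=None,fx=1):
    T=tool(); im=snapshot(n)[:,:,::-1]; cv2.imwrite(f'pics/{name}.png',im); np.save(f'pics/{name}.npy',T); return im,T
E
python3 - <<'E'
from h import *
np.set_printoptions(precision=4,suppress=True)
t=cam('top');s=cam('scene')
T=tool();print(T[:3,:3])
def tc(u,v):return (185+(u+.5)/3.5-.5,120+(v+.5)/3.5-.5)
def sc(u,v):return (220+(u+.5)/3.5-.5,140+(v+.5)/3.5-.5)
print('riser',[onz(t,tc(*p),.085)[:2] for p in((40,303),(438,317),(436,375),(38,362))])
print('rack',[onz(t,tc(*p),.06)[:2] for p in((288,105),(401,120),(378,217),(263,188))])
print('riser sc',[onz(s,sc(*p),.085)[:2] for p in((507,57),(460,45),(272,207),(320,222))])
print('stockbase',[onz(t,tc(*p),.01)[:2] for p in((514,124),(605,120),(615,385),(525,388))])
print('dispbase',[onz(t,tc(*p),.01)[:2] for p in((677,152),(767,156),(754,423),(662,418))])
print('stock tip',tri(t,tc(571,95),s,sc(472,279)),'post top',tri(t,tc(580,352),s,sc(199,190)))
print('disp tip',tri(t,tc(750,130),s,sc(328,386)),'post',tri(t,tc(738,390),s,sc(57,268)))
for n,a,b in(('y',(580,309),(245,208)),('r',(572,226),(332,232)),('b',(572,177),(380,246)),('g',(572,132),(434,262))): print(n,tri(t,tc(*a),s,sc(*b)))
for n,a,b in(('yel',(350,180),(520,122)),('red',(358,144),(553,132)),('grn',(368,113),(585,145))): print(n,[onz(t,tc(*a),.17),tri(t,tc(*a),s,sc(*b))])
print('caddy',onz(t,tc(449,65),.09),'term',onz(t,(437,176),.02),'blue',onz(t,(235,135),.1),'mug',onz(t,(187,180),.085))
E
```

```text
[[-0.0004  0.9192  0.3938]
 [ 0.0017  0.3938 -0.9192]
 [-1.      0.0003 -0.0017]]
riser [array([0.48  , 0.3719]), array([0.4618, 0.0092]), array([0.4087, 0.0117]), array([0.4262, 0.3726])]
rack [array([0.6679, 0.1488]), array([0.6522, 0.0421]), array([0.5595, 0.0646]), array([0.5885, 0.1723])]
riser sc [array([0.4818, 0.3707]), array([0.4282, 0.3731]), array([0.4105, 0.013 ]), array([0.4582, 0.0118])]
stockbase [array([ 0.6578, -0.0667]), array([ 0.6607, -0.1558]), array([ 0.4017, -0.1587]), array([ 0.4001, -0.0725])]
dispbase [array([ 0.6279, -0.2253]), array([ 0.6227, -0.3129]), array([ 0.3637, -0.2903]), array([ 0.3696, -0.2027])]
stock tip (array([ 0.6483, -0.1118,  0.1681]), np.float64(0.001166691712556619)) post top (array([ 0.4211, -0.1132,  0.1758]), np.float64(0.0010726412061336388))
disp tip (array([ 0.615 , -0.2675,  0.1723]), np.float64(0.001537704277199167)) post (array([ 0.3872, -0.2474,  0.1759]), np.float64(0.0030193160460810393))
y (array([ 0.4601, -0.1135,  0.1714]), np.float64(0.004221847809885627))
r (array([ 0.5327, -0.1089,  0.1697]), np.float64(0.0027688174981430227))
b (array([ 0.5745, -0.1105,  0.1718]), np.float64(0.00010292620190316304))
g (array([ 0.6161, -0.1107,  0.1712]), np.float64(0.002779244525406053))
yel [array([0.5748, 0.084 , 0.17  ]), (array([0.587 , 0.09  , 0.1751]), np.float64(0.0286647311246822))]
red [array([0.6068, 0.0768, 0.17  ]), (array([0.6184, 0.0824, 0.1779]), np.float64(0.028574934535097726))]
grn [array([0.6345, 0.0678, 0.17  ]), (array([0.6473, 0.0738, 0.1779]), np.float64(0.031174077028101682))]
caddy [ 0.6973 -0.004   0.09  ] term [ 0.5786 -0.4215  0.02  ] blue [0.7082 0.2477 0.1   ] mug [0.5652 0.4024 0.085 ]
```

>>> arm_command(series=[[[-20,41,-28.2,0],[-20,41,-28.2,0],[-20,41,-28.2,0],[-20,41,-28.2,0],[-20,41,-28.2,0],[0,41,-28.2,0],[0,41,-28.2,0],[0,41,-28.2,0],[0,41,-28.2,0],[0,41,-28.2,0]]], jaw=100, force=30)

```text
t: 1.15
tcp_pos: [0.5036, -0.1661, 0.3245]
tool_rot: [0.389, 0.59, -0.389, 0.59]
force: [0.8, -0.9, 0.4]
finger_gap: 1.002
```

>>> arm_command(series=[[[0,43,-28.6,0],[0,0,0,0.15],[0,0,0,0.15],[0,0,0,0.093],[0,0,0,0],[0,0,0,0]]])

```text
t: 1.75
tcp_pos: [0.5301, -0.1261, 0.3243]
tool_rot: [0.496, 0.504, -0.497, 0.503]
force: [-0.1, -0.5, -0.2]
finger_gap: 1.002
```

```bash
python3 - <<'E'
from h import *
im,T=snap('wrist','w1'); print(T.round(4)); c=cam('wrist',T)
cv2.imwrite('pics/w1v.png',cv2.resize(im,(800,500),interpolation=cv2.INTER_CUBIC))
for P in((.6483,-.1118,.177),(.616,-.1107,.175),(.46,-.1115,.175),(.617,-.267,.177)): print(P,proj(c,P)*1.25)
E
```

```text
[[-5.000e-04  9.999e-01  1.380e-02  5.301e-01]
 [ 2.000e-04  1.380e-02 -9.999e-01 -1.261e-01]
 [-1.000e+00 -5.000e-04 -2.000e-04  3.243e-01]
 [ 0.000e+00  0.000e+00  0.000e+00  1.000e+00]]
(0.6483, -0.1118, 0.177) [378.13533788  60.56932052]
(0.616, -0.1107, 0.175) [376.63543609 110.82289066]
(0.46, -0.1115, 0.175) [377.96318203 313.30965187]
(0.617, -0.267, 0.177) [599.06023355 114.54560075]
```

View pics/w1v.png

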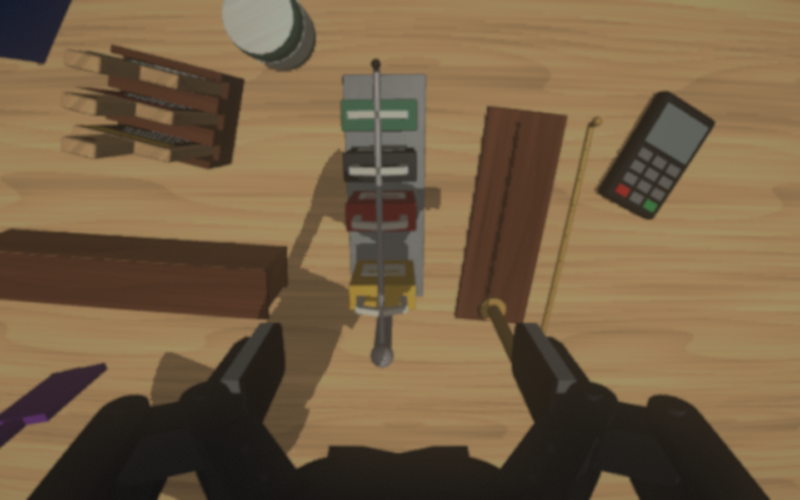

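The wrist view shows the stock tip at (376,65), the tabs at green (377,114), black (378,171), red (380,225) and yellow (382,310), and the brass prong from (597,121) to (547,325). All of these agree with the predicted pixels.

```bash
python3 - <<'E'
from h import *
np.set_printoptions(precision=4,suppress=True)
c=cam('wrist',np.load('pics/w1.npy'))
w=lambda u,v,z: onz(c,((u+.5)/1.25-.5,(v+.5)/1.25-.5),z)[:2]
print('stock tip',w(376,65,.172),'bar',w(377,90,.165),w(381,335,.165))
for n,u,v in(('g',377,114),('b',378,171),('r',380,224),('y',382,310)):print(n,w(u,v,.1746))
print('disp tip',w(597,121,.172),'bar',w(593,135,.165),w(547,325,.165))
print('base',[w(*p,.01) for p in((343,75),(425,75),(487,107),(566,116),(457,316),(522,322))])
print('rack handles',[w(*p,.17) for p in((72,145),(70,101),(73,60))])
E
```

```text
stock tip [ 0.6462 -0.11  ] bar [ 0.6305 -0.1104] [ 0.4344 -0.1135]
g [ 0.614  -0.1108]
b [ 0.5744 -0.1116]
r [ 0.5348 -0.113 ]
y [ 0.4629 -0.1147]
disp tip [ 0.6128 -0.2685] bar [ 0.6028 -0.2704] [ 0.4454 -0.2557]
base [array([ 0.6569, -0.0663]), array([ 0.658 , -0.1539]), array([ 0.6267, -0.2226]), array([ 0.6196, -0.3113]), array([ 0.3738, -0.2045]), array([ 0.3659, -0.2894])]
rack handles [array([0.5924, 0.1196]), array([0.624 , 0.1146]), array([0.6519, 0.1067])]
```

>>> arm_command(series=[[[0,28,-4.7,0],[0,28,-4.7,0],[0,28,-4.7,0],[0,0,0,0],[40,0,0,0],[40,0,0,0],[40,0,0,0],[40,0,0,0],[30,0,0,0],[0,0,0,0]]])

```text
t: 2.8
tcp_pos: [0.6099, -0.1102, 0.13]
tool_rot: [0.495, 0.507, -0.499, 0.499]
force: [-1.5, 0.5, -0.2]
finger_gap: 0.998
```

>>> arm_command(series=[[[10,4,0,0],[12,0,0,0],[0,0,0,0]]])

```text
t: 3.1
tcp_pos: [0.618, -0.1111, 0.1123]
tool_rot: [0.497, 0.503, -0.497, 0.503]
force: [-0.5, 0.2, 0.2]
finger_gap: 1.002
```

>>> arm_command(series=[[[0,0,0,0],[0,0,0,0],[0,0,0,0],[0,0,0,0],[0,0,0,0],[0,0,0,0],[0,0,0,0],[0,0,0,0]]], jaw=0, force=30)

```text
t: 3.9
tcp_pos: [0.6188, -0.111, 0.1135]
tool_rot: [0.497, 0.502, -0.497, 0.503]
force: [-0.1, 1.6, 4.9]
finger_gap: 0.697
```

```bash
python3 - <<'E'
from h import *
im,T=snap('wrist','w2'); print(T.round(4)); print(status.sense()['finger_gap'],status.sense()['force'])
im2,_=snap('scene','s2')
a=cv2.resize(im,(640,400)); b=cv2.resize(im2[140:310,220:405],None,fx=400/170,fy=400/170,interpolation=cv2.INTER_CUBIC)
cv2.imwrite('pics/v2.png',cv2.resize(np.hstack([a,b]),None,fx=.74,fy=.74,interpolation=cv2.INTER_AREA))
E
```

```text
[[ 1.600e-03  9.999e-01  1.180e-02  6.188e-01]
 [-4.000e-04  1.180e-02 -9.999e-01 -1.110e-01]
 [-1.000e+00  1.600e-03  4.000e-04  1.135e-01]
 [ 0.000e+00  0.000e+00  0.000e+00  1.000e+00]]
0.6937871540117877 [-0.14316416  1.38010235  5.75536923]
```

View pics/v2.png

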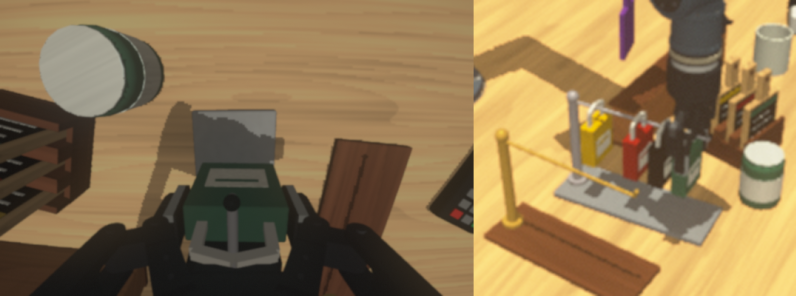

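>>> arm_command(series=[[[-15,0,0,0],[0,0,0,0],[0,25,0,0],[0,25,0,0],[0,13,0,0],[0,0,0,0],[0,0,0,0]]])

```text
t: 4.7
tcp_pos: [0.6802, -0.1101, 0.127]
tool_rot: [0.497, 0.504, -0.497, 0.502]
force: [-1.4, 0.3, -1.2]
finger_gap: 0.699
```

>>> arm_command(series=[[[0,-9.5,40.5,0.05],[0,-9.5,40.5,0.055],[0,-5,41,0],[0,-3,41,0],[0,0,0,0],[0,0,0,0]]])

```text
t: 5.3
tcp_pos: [0.6439, -0.2728, 0.1273]
tool_rot: [-0.523, -0.476, 0.524, -0.475]
force: [0.3, 0.5, -1.4]
finger_gap: 0.699
```

```bash
python3 - <<'E'
from h import *
im,T=snap('wrist','w3'); print(T.round(4)); print(status.sense()['finger_gap'])
im2,_=snap('scene','s3')
c=cam('scene');print(proj(c,(.6135,-.2705,.175)))
b=cv2.resize(im2[170:330,200:400],None,fx=2.5,fy=2.5,interpolation=cv2.INTER_CUBIC)
cv2.imwrite('pics/v3.png',cv2.resize(np.hstack([im,cv2.copyMakeBorder(b,0,400-b.shape[0],0,0,0)]),None,fx=.7,fy=.7,interpolation=cv2.INTER_AREA))
E
```

```text
[[-0.0013  0.9954 -0.096   0.6439]
 [ 0.0012 -0.096  -0.9954 -0.2728]
 [-1.     -0.0014 -0.0011  0.1273]
 [ 0.      0.      0.      1.    ]]
0.6991432949347274
[311.78556638 249.58885294]
```

View pics/v3.png

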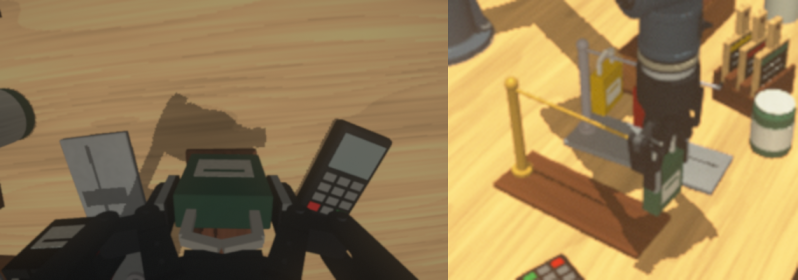

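>>> arm_command(series=[[[0,-15,0,0],[0,-15,0,0],[0,-15,0,0],[0,-15,0,0],[0,0,0,0]]])

```text
t: 5.9
tcp_pos: [0.5839, -0.2637, 0.1274]
tool_rot: [-0.522, -0.478, 0.523, -0.475]
force: [-0.1, -0.1, -1.1]
finger_gap: 0.699
```

>>> arm_command(series=[[[0,-35,1,0],[0,-35,1,0],[0,-35,1,0],[0,0,0,0],[6,0,0,0],[6,0,0,0],[0,0,0,0],[0,0,0,0]]])

```text
t: 6.7
tcp_pos: [0.4818, -0.2595, 0.1151]
tool_rot: [0.523, 0.476, -0.523, 0.476]
force: [-0.2, 0.2, -0.5]
finger_gap: 0.695
```

>>> arm_command(series=[[[0,0,0,0],[0,0,0,0],[0,0,0,0],[0,0,0,0],[-10,0,0,0],[-30,0,0,0],[-40,0,0,0],[-40,0,0,0],[-20,0,0,0],[0,0,0,0]]], jaw=100)

```text
t: 7.7
tcp_pos: [0.4827, -0.261, 0.26]
tool_rot: [0.523, 0.473, -0.522, 0.479]
force: [0.5, 0.4, 0.2]
finger_gap: 0.999
```

```bash
python3 - <<'E'
from h import *
im,T=snap('wrist','w4'); print(T.round(4)); print(status.sense()['finger_gap'])
im2,_=snap('scene','s4')
b=cv2.resize(im2[170:330,200:400],None,fx=2.5,fy=2.5,interpolation=cv2.INTER_CUBIC)
cv2.imwrite('pics/v4.png',cv2.resize(np.hstack([im,cv2.copyMakeBorder(b,0,400-b.shape[0],0,0,0)]),None,fx=.7,fy=.7,interpolation=cv2.INTER_AREA))
E
```

```text
[[ 0.0071  0.9956 -0.093   0.4827]
 [-0.0059 -0.093  -0.9957 -0.261 ]
 [-1.      0.0076  0.0053  0.26  ]
 [ 0.      0.      0.      1.    ]]
1.0000356539038986
```

View pics/v4.png

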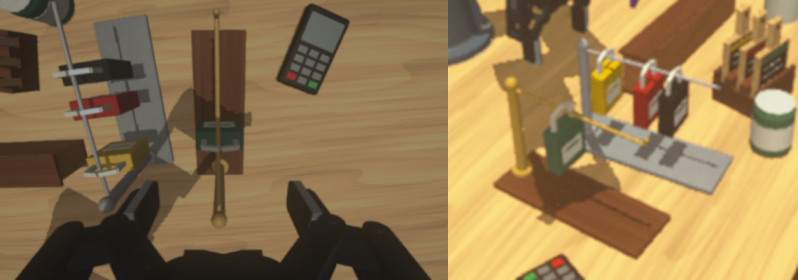

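>>> arm_command(series=[[[0,20.5,-39.3,0],[0,20.5,-39.3,0],[0,20.5,-39.3,0],[0,20.5,-39.3,0],[0,0,0,-0.105],[0,0,0,0],[35,0,0,0],[35,0,0,0],[35,0,0,0],[0,0,0,0]]])

```text
t: 8.8
tcp_pos: [0.5723, -0.11, 0.145]
tool_rot: [0.496, 0.506, -0.5, 0.498]
force: [-0.5, 0.4, -0.9]
finger_gap: 0.998
```

>>> arm_command(series=[[[16,3,0,0],[15,0,0,0],[0,0,0,0],[0,0,0,0]]])

```text
t: 9.2
tcp_pos: [0.5809, -0.1111, 0.1204]
tool_rot: [0.497, 0.502, -0.497, 0.503]
force: [0.5, 0.7, -0.0]
finger_gap: 1.005
```

>>> arm_command(series=[[[0,0,0,0],[0,0,0,0],[0,0,0,0],[0,0,0,0],[0,0,0,0],[0,0,0,0],[0,0,0,0]]], jaw=0)

```text
t: 9.9
tcp_pos: [0.581, -0.1109, 0.1208]
tool_rot: [0.497, 0.502, -0.497, 0.504]
force: [-0.4, 0.2, 6.4]
finger_gap: 0.694
```

>>> arm_command(series=[[[-14,0,0,0],[0,0,0,0],[0,30,0,0],[0,30,0,0],[0,30,0,0],[0,8,0,0],[0,0,0,0],[0,0,0,0]]])

```text
t: 10.7
tcp_pos: [0.6765, -0.1091, 0.1328]
tool_rot: [0.496, 0.504, -0.498, 0.502]
force: [-0.6, 0.0, -0.7]
finger_gap: 0.693
```

>>> arm_command(series=[[[-1,-9,41,0.05],[-1,-8,41,0.055],[0,-4,41.5,0],[0,-1,41.5,0],[0,0,0,0],[0,0,0,0]]])

```text
t: 11.3
tcp_pos: [0.6455, -0.2742, 0.1353]
tool_rot: [-0.523, -0.476, 0.524, -0.475]
force: [-0.4, 0.4, -1.7]
finger_gap: 0.694
```

>>> arm_command(series=[[[0,-15,0,0],[0,-15,0,0],[0,-15,0,0],[0,-27,0.5,0],[0,-27,0.5,0],[0,-28,0.5,0],[0,0,0,0],[6,0,0,0],[6,0,0,0],[0,0,0,0]]])

```text
t: 12.3
tcp_pos: [0.5211, -0.2623, 0.1224]
tool_rot: [-0.522, -0.477, 0.523, -0.476]
force: [-0.3, -0.4, -1.0]
finger_gap: 0.695
```

>>> arm_command(series=[[[0,0,0,0],[0,0,0,0],[0,0,0,0],[0,0,0,0],[-10,0,0,0],[-30,0,0,0],[-40,0,0,0],[-40,0,0,0],[0,0,0,0],[0,0,0,0]]], jaw=100)

```text
t: 13.3
tcp_pos: [0.5212, -0.2634, 0.2454]
tool_rot: [0.523, 0.475, -0.523, 0.477]
force: [0.3, -0.6, -0.5]
finger_gap: 1.0
```

>>> arm_command(series=[[[0,1.2,-37.8,0],[0,1.2,-37.8,0],[0,1.2,-37.8,0],[0,1.2,-37.8,0],[0,0,0,-0.105],[0,0,0,0],[30,0,0,0],[30,0,0,0],[0,0,0,0],[0,0,0,0]]])

```text
t: 14.3
tcp_pos: [0.5392, -0.1135, 0.1829]
tool_rot: [0.497, 0.503, -0.498, 0.502]
force: [0.6, 0.3, -0.0]
finger_gap: 0.998
```

>>> arm_command(series=[[[30,0,0,0],[25,0,0,0],[12,0,0,0],[0,0,0,0],[0,0,0,0]]])

```text
t: 14.8
tcp_pos: [0.5406, -0.1135, 0.1176]
tool_rot: [0.497, 0.502, -0.497, 0.504]
force: [0.7, 0.2, 0.0]
finger_gap: 1.003
```

>>> arm_command(series=[[[0,0,0,0],[0,0,0,0],[0,0,0,0],[0,0,0,0],[0,0,0,0],[0,0,0,0],[0,0,0,0]]], jaw=0)

```text
t: 15.5
tcp_pos: [0.5405, -0.1132, 0.1178]
tool_rot: [0.497, 0.502, -0.497, 0.504]
force: [-0.7, -0.1, 6.5]
finger_gap: 0.697
```

>>> arm_command(series=[[[-16,0,0,0],[0,0,0,0],[0,33,0,0],[0,33,0,0],[0,33,0,0],[0,36,0,0],[0,0,0,0],[0,0,0,0]]])

```text
t: 16.3
tcp_pos: [0.6742, -0.111, 0.1312]
tool_rot: [0.496, 0.504, -0.497, 0.502]
force: [-0.2, 0.6, -0.4]
finger_gap: 0.695
```

>>> arm_command(series=[[[-1,-8,40.5,0.05],[0,-7,40.5,0.055],[0,-4,40.5,0],[0,-1,41,0],[0,0,0,0],[0,0,0,0]]])

```text
t: 16.9
tcp_pos: [0.644, -0.2736, 0.133]
tool_rot: [-0.523, -0.476, 0.524, -0.474]
force: [0.7, 0.7, -1.1]
finger_gap: 0.701
```

>>> arm_command(series=[[[0,-15,0,0],[0,-15,0,0],[0,-15,0,0],[0,-20,0.5,0],[0,-22,0.5,0],[0,0,0,0],[6,0,0,0],[7,0,0,0],[0,0,0,0]]])

```text
t: 17.8
tcp_pos: [0.5594, -0.265, 0.1191]
tool_rot: [-0.522, -0.477, 0.523, -0.476]
force: [-0.1, 0.6, -1.2]
finger_gap: 0.696
```

>>> arm_command(series=[[[0,0,0,0],[0,0,0,0],[0,0,0,0],[0,0,0,0],[-10,0,0,0],[-30,0,0,0],[-40,0,0,0],[-40,0,0,0],[-10,0,0,0],[0,0,0,0]]], jaw=100)

```text
t: 18.8
tcp_pos: [0.5605, -0.2665, 0.2538]
tool_rot: [0.523, 0.474, -0.522, 0.478]
force: [0.4, -0.4, 0.3]
finger_gap: 0.998
```

```bash
python3 - <<'E'
from h import *
im,T=snap('wrist','w5'); print(T[:3,3].round(4)); 
im2,_=snap('scene','s5')
b=cv2.resize(im2[170:330,200:400],None,fx=2.5,fy=2.5,interpolation=cv2.INTER_CUBIC)
cv2.imwrite('pics/v5.png',cv2.resize(np.hstack([im,cv2.copyMakeBorder(b,0,400-b.shape[0],0,0,0)]),None,fx=.7,fy=.7,interpolation=cv2.INTER_AREA))
E
```

```text
[ 0.5605 -0.2665  0.2538]
```

View pics/v5.png

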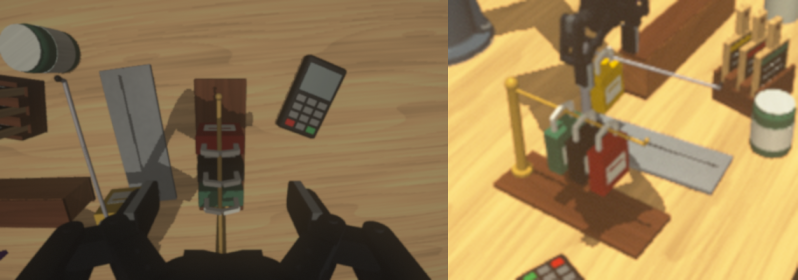

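>>> arm_command(series=[[[0,-26.5,-35.7,0],[0,-26.5,-35.7,0],[0,-26.5,-35.7,0],[0,-26.5,-35.7,0],[0,0,0,-0.105],[0,0,0,0],[30,0,0,0],[30,0,0,0],[0,0,0,0],[0,0,0,0]]])

```text
t: 19.9
tcp_pos: [0.4671, -0.1142, 0.1898]
tool_rot: [0.497, 0.503, -0.498, 0.502]
force: [-0.1, -0.4, 1.0]
finger_gap: 1.001
```

>>> arm_command(series=[[[30,0,0,0],[25,1,0,0],[16,0,0,0],[0,0,0,0],[0,0,0,0]]])

```text
t: 20.4
tcp_pos: [0.4691, -0.1144, 0.1205]
tool_rot: [0.497, 0.502, -0.497, 0.503]
force: [-0.4, -0.3, 0.7]
finger_gap: 0.997
```

>>> arm_command(series=[[[0,0,0,0],[0,0,0,0],[0,0,0,0],[0,0,0,0],[0,0,0,0],[0,0,0,0],[0,0,0,0]]], jaw=0)

```text
t: 21.1
tcp_pos: [0.4689, -0.1142, 0.1208]
tool_rot: [0.497, 0.502, -0.497, 0.504]
force: [0.5, -0.5, 7.3]
finger_gap: 0.692
```

>>> arm_command(series=[[[-16,0,0,0],[0,0,0,0],[0,41,0,0],[0,41,0,0],[0,41,0,0],[0,41,0,0],[0,41,0,0],[0,0,0,0],[0,0,0,0]]])

```text
t: 22.0
tcp_pos: [0.6728, -0.1109, 0.1342]
tool_rot: [0.497, 0.504, -0.497, 0.503]
force: [-1.3, -0.7, -0.5]
finger_gap: 0.69
```

>>> arm_command(series=[[[-1,-8,40.5,0.05],[0,-7,40.5,0.055],[0,-3,40.5,0],[0,0,41,0],[0,0,0,0],[0,0,0,0]]])

```text
t: 22.6
tcp_pos: [0.6443, -0.2737, 0.136]
tool_rot: [-0.523, -0.476, 0.524, -0.474]
force: [-0.4, 0.6, -0.2]
finger_gap: 0.693
```

>>> arm_command(series=[[[0,-13,0,0],[0,-13,0,0],[0,-13,0,0],[0,-12,0,0],[0,0,0,0],[6,0,0,0],[7,0,0,0],[0,0,0,0]]])

```text
t: 23.4
tcp_pos: [0.5954, -0.2673, 0.1219]
tool_rot: [-0.522, -0.477, 0.523, -0.475]
force: [-0.5, 0.1, 0.3]
finger_gap: 0.691
```

>>> arm_command(series=[[[0,0,0,0],[0,0,0,0],[0,0,0,0],[0,0,0,0],[-10,0,0,0],[-30,0,0,0],[-40,0,0,0],[-50,0,0,0],[-50,0,0,0],[0,0,0,0]]], jaw=100)

```text
t: 24.4
tcp_pos: [0.5996, -0.2707, 0.314]
tool_rot: [0.524, 0.47, -0.521, 0.483]
force: [1.3, 0.3, 0.5]
finger_gap: 0.998
```

>>> arm_command(series=[[[-3,-2,-46,0],[-3,-2,-46,0],[-3,-2,-46,0],[-3,-2,-46,0],[-3,-2,-46,0],[-3,-2,-46,0],[-3,-2,-46,0],[-3,-3,-48,0],[0,0,0,-0.14],[0,0,0,-0.14]]])

```text
t: 25.4
tcp_pos: [0.6128, 0.104, 0.3281]
tool_rot: [0.449, 0.546, -0.448, 0.547]
force: [0.4, -0.1, -0.2]
finger_gap: 1.001
```

>>> arm_command(series=[[[0,0,0,-0.14],[0,0,0,-0.14],[0,0,0,-0.14],[0,0,0,-0.14],[0,0,0,-0.14],[0,0,0,-0.14],[0,0,0,-0.14],[0,0,0,-0.145],[0,0,0,0],[0,0,0,0]]])

```text
t: 26.4
tcp_pos: [0.613, 0.1018, 0.3278]
tool_rot: [0.092, 0.701, -0.092, 0.701]
force: [0.7, -0.1, -0.7]
finger_gap: 1.0
```

```bash
python3 - <<'E'
from h import *
im,T=snap('wrist','w6'); print(T.round(4)); snap('scene','s6')
cv2.imwrite('pics/v6.png',cv2.resize(im,(800,500),interpolation=cv2.INTER_CUBIC))
E
```

```text
[[ 3.000e-04  2.591e-01  9.659e-01  6.130e-01]
 [ 0.000e+00  9.659e-01 -2.591e-01  1.018e-01]
 [-1.000e+00  1.000e-04  3.000e-04  3.278e-01]
 [ 0.000e+00  0.000e+00  0.000e+00  1.000e+00]]
```

View pics/v6.png

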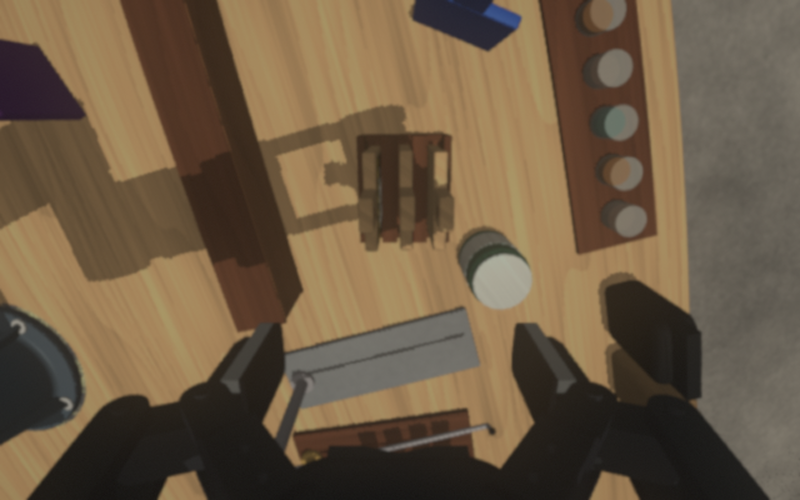

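The rack shows three paddles, with handles near (371,213), (406,213) and (445,215). The tin is at (500,275), close to the rack.

```bash
python3 - <<'E'
from h import *
np.set_printoptions(precision=4,suppress=True)
c=cam('wrist',np.load('pics/w6.npy'))
w=lambda u,v,z: onz(c,((u+.5)/1.25-.5,(v+.5)/1.25-.5),z)[:2]
print('handles',[w(*p,.17) for p in((371,213),(406,213),(445,215))])
R4=[w(*p,.06) for p in((359,134),(452,134),(450,243),(360,243))];print('rack',R4,np.mean(R4,0))
print('caddy',w(499,282,.09),'riser end',w(236,331,.085),w(287,320,.085),w(122,0,.085),w(185,0,.085))
for i,x in enumerate((-.032,0,.032)):
    a=np.radians(-15);P=np.array([.617,.107])+x*np.array([np.cos(a),np.sin(a)]);print(P,[((proj(c,(*P,.17))+.5)*1.25-.5)])
im=cv2.imread('pics/w6.png');cv2.imwrite('pics/v7.png',cv2.resize(im[95:210,270:390],(720,690))[:600])
E
```

```text
handles [array([0.5957, 0.1182]), array([0.6218, 0.1112]), array([0.6505, 0.1019])]
rack [array([0.5929, 0.1769]), array([0.6824, 0.153 ]), array([0.6552, 0.0428]), array([0.5615, 0.0679])] [0.623  0.1101]
caddy [ 0.6935 -0.0018] riser end [0.4042 0.013 ] [0.4639 0.0115] [0.4251 0.3454] [0.4804 0.3279]
[0.5861 0.1153] [array([360.0996, 219.6865])]
[0.617 0.107] [array([401.4067, 219.6667])]
[0.6479 0.0987] [array([442.6971, 219.6828])]
```

View pics/v7.png

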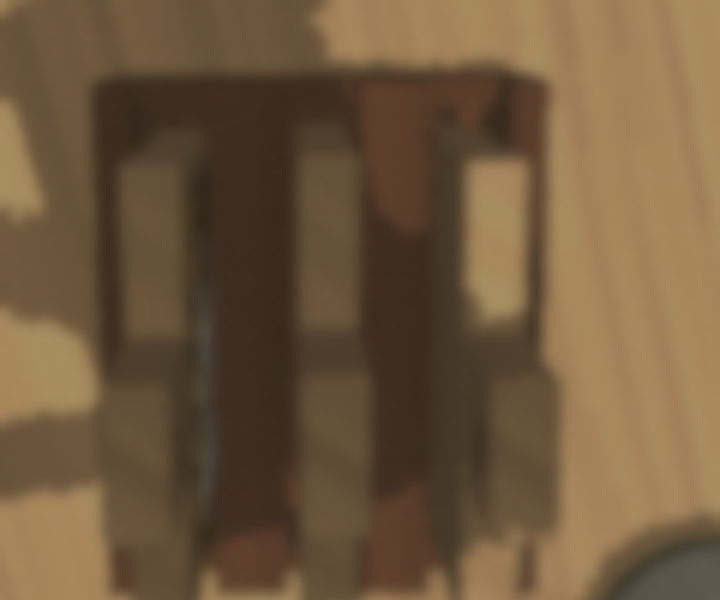

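```bash
python3 - <<'E'
from h import *
np.set_printoptions(precision=4,suppress=True)
T=np.load('pics/w6.npy');c=cam('wrist',T)
q=lambda u,v,z: onz(c,(270+(u+.5)/6-.5,95+(v+.5)/6-.5),z)[:2]
S=cam('scene')
for n,a,b in(('Y',(138,458),(153,250)),('R',(336,458),(328,245)),('G',(522,455),(497,240))):
    h=q(*a,.17); print(n,'handle',h,'toolYZ',(T[:2,1:3].T@(h-T[:2,3]))*1e3,'body',q(*b,.12),'scene px',proj(S,(*h,.17)))
C=[q(*p,.06) for p in((97,80),(547,85))]; print('rack far corners',C)
im=cv2.imread('pics/s6.png')
cv2.imwrite('pics/v8.png',np.hstack([cv2.resize(im[165:245,345:410],(406,500),interpolation=cv2.INTER_CUBIC),cv2.resize(im[200:320,225:330],(390,446),interpolation=cv2.INTER_CUBIC)[:500] if 0 else cv2.resize(im[200:320,225:330],(390,500))]))
E
```

```text
Y handle [0.5917 0.1186] toolYZ [ 10.7471 -24.956 ] body [0.5984 0.1452] scene px [368.3823 172.8404]
R handle [0.6224 0.1104] toolYZ [10.7421  6.8503] body [0.6293 0.1378] scene px [377.2493 176.5362]
G handle [0.6514 0.1031] toolYZ [11.2605 36.7347] body [0.6591 0.1308] scene px [385.9335 180.0428]
rack far corners [array([0.591 , 0.1764]), array([0.681 , 0.1513])]
```

View pics/v8.png

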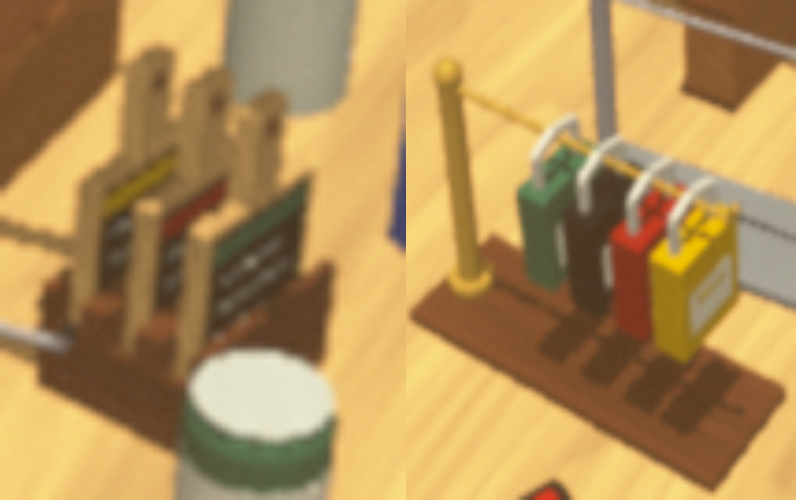

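All four packs hang upright, and the handle positions agree with the scene view. Next come the paddles, starting with yellow, gripped across the handle's width.

>>> arm_command(series=[[[0,10.7,-25,0],[0,0,0,0.15],[0,0,0,0.15],[0,0,0,0.15],[0,0,0,0.15],[0,0,0,0.15],[0,0,0,0.15],[0,0,0,0.15],[0,0,0,0.15],[0,0,0,0.15]]], jaw=60)

```text
t: 27.5
tcp_pos: [0.5917, 0.1185, 0.3276]
tool_rot: [0.511, 0.488, -0.511, 0.488]
force: [-0.4, -0.2, 0.0]
finger_gap: 0.598
```

>>> arm_command(series=[[[0,0,0,0.15],[0,0,0,0.07],[50,0,0,0],[50,0,0,0],[30,0,0,0],[0,0,0,0],[0,0,0,0]]])

```text
t: 28.2
tcp_pos: [0.5923, 0.1185, 0.198]
tool_rot: [0.56, 0.431, -0.56, 0.431]
force: [0.2, 0.5, 1.9]
finger_gap: 0.596
```

```bash
cat >> h.py <<'E'
ex=np.array([.9985,-.0543]); ey=np.array([.0543,.9985]); mid=np.array([.4711,.191])
def rel(P,yaw=None):
    "shift in mm along tool x,y,z from the measured TCP to P, and the turn"
    T=tool(); y=np.degrees(np.arctan2(T[1,2],T[0,2])); d=T[:3,:3].T@(np.array(P)-T[:3,3])*1e3
    print('tcp',T[:3,3].round(4),'yaw %.2f'%y,'shift',d.round(1),'tilt',T[2,:].round(3), '' if yaw is None else 'turn %.3f'%-np.radians(yaw-y))
E
python3 -c "
from h import *
rel((.5917,.1186,.128),-105)"
```

```text
tcp [0.5923 0.1185 0.198 ] yaw -104.84 shift [70.  -0.6  0.1] tilt [-1.     0.    -0.     0.198] turn 0.003
```

>>> arm_command(series=[[[35,0,0,0],[35,-0.6,0,0],[0,0,0,0],[0,0,0,0]]])

```text
t: 28.6
tcp_pos: [0.5927, 0.1187, 0.1296]
tool_rot: [0.561, 0.431, -0.559, 0.432]
force: [-0.1, -0.1, 0.2]
finger_gap: 0.595
```

>>> arm_command(series=[[[0,0,0,0],[0,0,0,0],[0,0,0,0],[0,0,0,0],[0,0,0,0],[0,0,0,0]]], jaw=0, force=40)

```text
t: 29.2
tcp_pos: [0.5931, 0.1186, 0.1302]
tool_rot: [0.562, 0.43, -0.559, 0.433]
force: [-0.5, -0.7, 7.3]
finger_gap: 0.32
```

>>> arm_command(series=[[[-25,0,0,0],[-30,0,0,0],[-35,0,0,0],[0,0,0,0],[0,0,0,0]]])

```text
t: 29.7
tcp_pos: [0.5912, 0.1188, 0.2185]
tool_rot: [0.561, 0.431, -0.56, 0.432]
force: [0.9, 0.2, -2.0]
finger_gap: 0.32
```

```bash
python3 -c "
from h import *
T=tool();print(status.sense()['force'],status.sense()['finger_gap'])
rel((*(mid+.045*ex+.105*ey),.16),-93.1)
rel((*(mid+.025*ex+.105*ey),.16),-93.1)"
```

```text
[ 0.91753963  0.22501564 -1.9794434 ] 0.320459635522652
tcp [0.5912 0.1188 0.2185] yaw -104.79 shift [  58.4 -111.9 -151.1] tilt [-1.     0.002 -0.001  0.218] turn -0.204
tcp [0.5912 0.1188 0.2185] yaw -104.79 shift [  58.4 -131.5 -147. ] tilt [-1.     0.002 -0.001  0.218] turn -0.204
```

>>> arm_command(series=[[[0,-26.3,-29.4,0],[0,-26.3,-29.4,0],[0,-26.3,-29.4,0],[0,-26.3,-29.4,0],[0,-26.3,-29.4,0],[0,0,0,-0.1],[0,0,0,-0.104],[0,0,0,0],[0,0,0,0],[0,0,0,0]]])

```text
t: 30.7
tcp_pos: [0.5012, 0.2939, 0.2167]
tool_rot: [-0.513, -0.486, 0.514, -0.485]
force: [0.5, 1.1, -1.8]
finger_gap: 0.32
```

```bash
python3 -c "
from h import *
rel((*(mid+.025*ex+.105*ey),.121),-93.1)
im,T=snap('wrist','w7');im2,_=snap('scene','s7')
b=cv2.resize(im2[120:240,280:440],(533,400),interpolation=cv2.INTER_CUBIC)
cv2.imwrite('pics/v9.png',cv2.resize(np.hstack([im,b]),None,fx=.68,fy=.68,interpolation=cv2.INTER_AREA))"
```

```text
tcp [0.5012 0.2939 0.2167] yaw -93.23 shift [95.7  0.6 -0.7] tilt [-1.    -0.002  0.001  0.217] turn -0.002
```

View pics/v9.png

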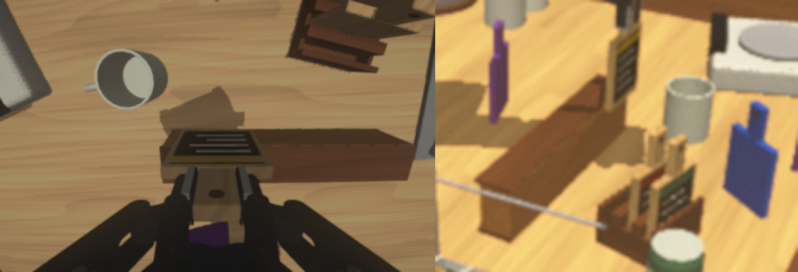

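>>> arm_command(series=[[[30,0,0,0],[30,0,0,0],[20,0.5,0,0],[0,0,0,0],[5,0,0,0],[5,0,0,0],[0,0,0,0],[0,0,0,0]]])

```text
t: 31.6
tcp_pos: [0.5025, 0.2945, 0.1283]
tool_rot: [0.514, 0.486, -0.513, 0.486]
force: [0.1, 0.5, -1.5]
finger_gap: 0.319
```

>>> arm_command(series=[[[3,0,0,0],[2,0,0,0],[2,0,0,0],[0,0,0,0],[0,0,0,0]]])

```text
t: 32.1
tcp_pos: [0.502, 0.2943, 0.1205]
tool_rot: [-0.513, -0.486, 0.513, -0.486]
force: [-0.9, -0.3, -2.2]
finger_gap: 0.324
```

>>> arm_command(series=[[[2,0,0,0],[1,0,0,0],[0,0,0,0],[0,0,0,0]]])

```text
t: 32.5
tcp_pos: [0.5026, 0.2943, 0.1202]
tool_rot: [0.514, 0.486, -0.513, 0.487]
force: [-2.7, -2.8, 12.4]
finger_gap: 0.322
```

>>> arm_command(series=[[[-1.5,0,0,0],[0,0,0,0],[0,0,0,0]]])

```text
t: 32.8
tcp_pos: [0.5026, 0.2944, 0.1202]
tool_rot: [0.514, 0.486, -0.513, 0.487]
force: [-1.3, -1.7, 6.9]
finger_gap: 0.323
```

>>> arm_command(series=[[[0,0,0,0],[0,0,0,0],[0,0,0,0],[0,0,0,0],[0,0,0,0],[0,10,0,0],[0,15,0,0],[0,15,0,0],[0,0,0,0],[0,0,0,0]]], jaw=60)

```text
t: 33.8
tcp_pos: [0.5421, 0.292, 0.1188]
tool_rot: [-0.513, -0.486, 0.514, -0.486]
force: [-0.7, 0.0, -0.3]
finger_gap: 0.599
```

>>> arm_command(series=[[[0,0,0,0],[0,0,0,0],[0,0,0,0],[0,0,0,0],[0,0,0,0],[0,0,0,0],[0,0,0,0],[0,0,0,0]]], jaw=0)

```text
t: 34.6
tcp_pos: [0.542, 0.2922, 0.1191]
tool_rot: [0.513, 0.486, -0.513, 0.486]
force: [-0.1, -0.0, -0.4]
finger_gap: -0.001
```

```bash
python3 -c "
from h import *
print(status.sense()['finger_gap'])
rel((*(mid+.025*ex+.105*ey),.121),-93.1)
im,T=snap('wrist','w8');im2,_=snap('scene','s8')
b=cv2.resize(im2[120:240,280:440],(533,400),interpolation=cv2.INTER_CUBIC)
cv2.imwrite('pics/v10.png',cv2.resize(np.hstack([im,b]),None,fx=.68,fy=.68,interpolation=cv2.INTER_AREA))"
```

```text
-0.0011695688827521253
tcp [0.542  0.2922 0.1191] yaw -93.10 shift [ -1.9 -40.3  -0.1] tilt [-1.     0.    -0.     0.119] turn -0.000
```

View pics/v10.png

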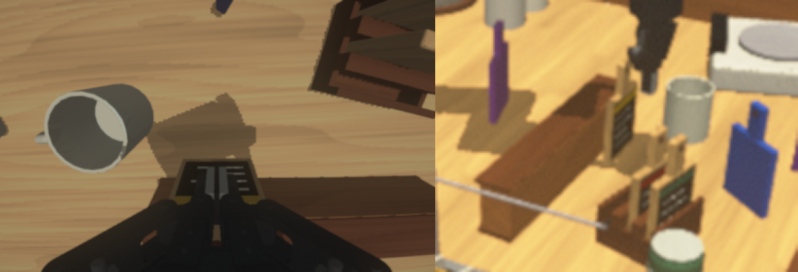

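>>> arm_command(series=[[[-4,-10,0,0],[0,-8,0,0],[0,-5,0,0],[0,-5,0,0],[0,-5,0,0],[0,-5,0,0],[0,-5,0,0],[0,-5,0,0],[0,0,0,0],[0,0,0,0]]])

```text
t: 35.7
tcp_pos: [0.4941, 0.2949, 0.1231]
tool_rot: [0.513, 0.486, -0.513, 0.486]
force: [1.2, 1.0, -0.4]
finger_gap: 0.0
```

>>> arm_command(series=[[[0,20,0,0],[0,20,0,0],[-30,10,0,0],[-50,0,0,0],[-40,0,0,0],[0,0,0,0],[0,0,0,0]]], jaw=60)

```text
t: 36.4
tcp_pos: [0.5447, 0.2922, 0.2443]
tool_rot: [0.514, 0.486, -0.512, 0.487]
force: [-0.3, -0.1, -0.3]
finger_gap: 0.599
```

```bash
python3 -c "
from h import *
rel((.6224,.1104,.2),-105)
S=cam('scene');a=cv2.imread('pics/s8.png').astype(int);im,_=snap('scene','s9')
def top(l,d,y): 
    r=np.radians(l); o=mid+(d+.006*np.cos(r)-.16*np.sin(r))*ex+y*ey; return (*o,.16*np.cos(r))
print('upright',proj(S,top(0,.019,.105)))
for l,d in((8,.012),(10,.015),(13,.019),(16,.024)): print(l,proj(S,top(l,d,.105)))
# handle = light wood column; print saturation/brightness rows
y0,x0=140,350
for v in range(140,156): print(v,' '.join('%3d'%x for x in im[v,345:372,2]))
"
```

```text
tcp [0.5447 0.2922 0.2443] yaw -93.12 shift [ 44.4  87.4 177.3] tilt [-1.     0.003 -0.001  0.244] turn 0.207
upright [362.78664697 146.31659962]
8 [354.87079632 144.76475154]
10 [354.17879988 144.83083688]
13 [353.01964585 144.99679696]
16 [352.14511956 145.34918135]
140 240 241 241 241 241 242 244 245 244 244 242 241 240 240 238 237 235 233 233 234 235 236 236 239 241 243 244
141 241 242 242 242 241 243 244 244 244 242 242 241 240 238 237 234 233 232 233 235 235 236 238 241 242 243 244
142 241 242 241 241 242 243 243 243 243 241 241 240 238 236 234 233 232 233 234 235 235 238 240 242 243 244 245
143 242 242 241 240 240 239 240 240 239 239 238 235 230 227 231 231 232 234 235 236 238 239 242 243 244 246 246
144 242 242 241 240 238 237 235 234 230 228 232 229 221 216 229 231 233 235 236 237 239 242 243 245 246 246 245
145 242 241 240 239 237 235 233 228 221 223 225 218 194 205 229 233 234 235 236 238 240 242 244 246 246 245 244
146 242 240 239 237 234 234 231 227 227 227 215 183 167 200 230 234 235 235 237 240 241 243 245 245 245 243 242
147 241 240 238 236 234 232 224 213 211 210 187
[... 260 characters left out ...]
 244 243 242 241 240 240 239
150 238 237 235 233 229 228 223 201 175 177 171 149 148 176 220 236 240 241 244 244 242 240 240 240 239 238 238
151 237 235 233 229 228 227 226 210 178 176 170 160 159 178 219 237 242 244 244 243 241 240 239 239 238 237 238
152 235 232 231 229 226 220 203 183 171 171 167 159 160 174 218 239 243 243 242 240 239 238 238 238 238 238 239
153 233 231 229 227 221 192 158 148 160 167 166 159 160 172 215 239 240 238 238 236 237 237 237 238 239 239 240
154 230 228 227 217 186 152 134 138 154 166 167 162 159 162 189 226 234 231 229 230 235 237 238 238 239 240 240
155 228 222 201 165 131 123 122 125 150 165 171 169 160 160 178 217 230 221 199 199 224 237 238 239 240 240 240
```

>>> arm_command(series=[[[0,21.9,44.3,0],[0,21.9,44.3,0],[0,21.9,44.3,0],[0,21.9,44.3,0],[0,0,0,0.1],[0,0,0,0.107],[0,0,0,0],[30,0,0,0],[0,0,0,0],[0,0,0,0]]])

```text
t: 37.45
tcp_pos: [0.6207, 0.1108, 0.2117]
tool_rot: [-0.559, -0.432, 0.562, -0.43]
force: [0.4, 0.4, -0.0]
finger_gap: 0.6
```

```bash
python3 -c "
from h import *
rel((.6224,.1104,.130),-105)"
```

```text
tcp [0.6207 0.1108 0.2117] yaw -104.86 shift [81.7  2.  -0.1] tilt [-1.    -0.004  0.001  0.212] turn 0.003
```

>>> arm_command(series=[[[35,1,0,0],[30,0,0,0],[15,0,0,0],[0,0,0,0],[0,0,0,0]]])

```text
t: 37.95
tcp_pos: [0.6236, 0.1104, 0.134]
tool_rot: [0.561, 0.431, -0.56, 0.431]
force: [0.6, 0.4, -0.4]
finger_gap: 0.598
```

>>> arm_command(series=[[[0,0,0,0],[0,0,0,0],[0,0,0,0],[0,0,0,0],[0,0,0,0],[0,0,0,0]]], jaw=0)

```text
t: 38.55
tcp_pos: [0.6242, 0.1101, 0.1349]
tool_rot: [0.562, 0.43, -0.56, 0.431]
force: [0.3, 0.3, 6.4]
finger_gap: 0.321
```

>>> arm_command(series=[[[-25,0,0,0],[-30,0,0,0],[-35,0,0,0],[0,0,0,0],[0,0,0,0]]])

```text
t: 39.05
tcp_pos: [0.6227, 0.1102, 0.2235]
tool_rot: [0.561, 0.43, -0.561, 0.431]
force: [-1.5, 0.6, -3.3]
finger_gap: 0.323
```

```bash
python3 -c "
from h import *
rel((*(mid+.025*ex+.0*ey),.21),-93.1)"
```

```text
tcp [0.6227 0.1102 0.2235] yaw -104.96 shift [  13.4 -142.8  -44.1] tilt [-1.     0.001 -0.     0.223] turn -0.207
```

>>> arm_command(series=[[[0,-35.7,-11,0],[0,-35.7,-11,0],[0,-35.7,-11,0],[0,-35.7,-11,0],[0,0,0,-0.1],[0,0,0,-0.107],[0,0,0,0],[0,0,0,0]]])

```text
t: 39.85
tcp_pos: [0.4953, 0.1893, 0.2217]
tool_rot: [-0.513, -0.486, 0.515, -0.485]
force: [-0.4, 0.6, -1.5]
finger_gap: 0.32
```

```bash
python3 -c "
from h import *
rel((*(mid+.025*ex+.0*ey),.125),-93.1)"
```

```text
tcp [0.4953 0.1893 0.2217] yaw -93.24 shift [96.7  1.  -0.4] tilt [-1.    -0.003  0.001  0.222] turn -0.002
```

>>> arm_command(series=[[[30,0,0,0],[30,0,0,0],[20,0,0,0],[0,0,0,0],[5,0,0,0],[5,0,0,0],[3,0,0,0],[0,0,0,0],[0,0,0,0]]])

```text
t: 40.75
tcp_pos: [0.4965, 0.1896, 0.1305]
tool_rot: [0.514, 0.486, -0.513, 0.486]
force: [0.4, 0.4, -1.1]
finger_gap: 0.32
```

>>> arm_command(series=[[[2,0,0,0],[2,0,0,0],[1,0,0,0],[0,0,0,0],[0,0,0,0]]])

```text
t: 41.25
tcp_pos: [0.4962, 0.1895, 0.125]
tool_rot: [-0.513, -0.486, 0.513, -0.486]
force: [0.2, -0.1, -1.1]
finger_gap: 0.323
```

>>> arm_command(series=[[[1,0,0,0],[1,0,0,0],[0,0,0,0]]])

```text
t: 41.55
tcp_pos: [0.4967, 0.1895, 0.1249]
tool_rot: [0.514, 0.486, -0.513, 0.487]
force: [-2.0, -0.4, 11.5]
finger_gap: 0.318
```

>>> arm_command(series=[[[-1.5,0,0,0],[0,0,0,0],[0,0,0,0]]])

```text
t: 41.85
tcp_pos: [0.4967, 0.1896, 0.1249]
tool_rot: [0.514, 0.486, -0.513, 0.486]
force: [-0.9, -0.6, 4.4]
finger_gap: 0.321
```

>>> arm_command(series=[[[0,0,0,0],[0,0,0,0],[0,0,0,0],[0,0,0,0],[0,0,0,0],[0,10,0,0],[0,15,0,0],[0,15,0,0],[0,0,0,0],[0,0,0,0]]], jaw=60)

```text
t: 42.85
tcp_pos: [0.5362, 0.1872, 0.1243]
tool_rot: [-0.513, -0.486, 0.514, -0.486]
force: [-0.7, 0.7, -0.1]
finger_gap: 0.602
```

>>> arm_command(series=[[[0,0,0,0],[0,0,0,0],[0,0,0,0],[0,0,0,0],[0,0,0,0],[0,0,0,0],[0,0,0,0],[0,0,0,0]]], jaw=0)

```text
t: 43.65
tcp_pos: [0.5362, 0.1874, 0.1246]
tool_rot: [0.513, 0.486, -0.513, 0.486]
force: [-0.2, -0.5, -0.8]
finger_gap: -0.002
```

```bash
python3 -c "
from h import *
print(status.sense()['finger_gap'])
rel((*(mid+.025*ex+.0*ey),.123),-93.1)"
```

```text
-0.002492092223328726
tcp [0.5362 0.1874 0.1246] yaw -93.10 shift [  1.6 -40.2  -0.1] tilt [-1.     0.    -0.     0.125] turn -0.000
```

>>> arm_command(series=[[[0,-10,0,0],[0,-8,0,0],[0,-5,0,0],[0,-5,0,0],[0,-5,0,0],[0,-5,0,0],[0,-5,0,0],[0,-5,0,0],[0,0,0,0],[0,0,0,0]]])

```text
t: 44.65
tcp_pos: [0.4884, 0.19, 0.1246]
tool_rot: [0.513, 0.486, -0.513, 0.486]
force: [-0.5, -0.0, 0.0]
finger_gap: 0.0
```

>>> arm_command(series=[[[0,20,0,0],[0,20,0,0],[-30,10,0,0],[-50,0,0,0],[-40,0,0,0],[0,0,0,0],[0,0,0,0]]], jaw=60)

```text
t: 45.35
tcp_pos: [0.5388, 0.1873, 0.2456]
tool_rot: [0.514, 0.486, -0.513, 0.487]
force: [-0.8, 0.1, -0.5]
finger_gap: 0.598
```

```bash
python3 -c "
from h import *
rel((.6514,.1031,.21),-105)
im,_=snap('scene','s10')
cv2.imwrite('pics/v11.png',cv2.resize(im[120:250,270:430],(738,600),interpolation=cv2.INTER_CUBIC))"
```

```text
tcp [0.5388 0.1873 0.2456] yaw -93.11 shift [ 35.8 116.9  78. ] tilt [-1.     0.003 -0.     0.246] turn 0.208
```

View pics/v11.png

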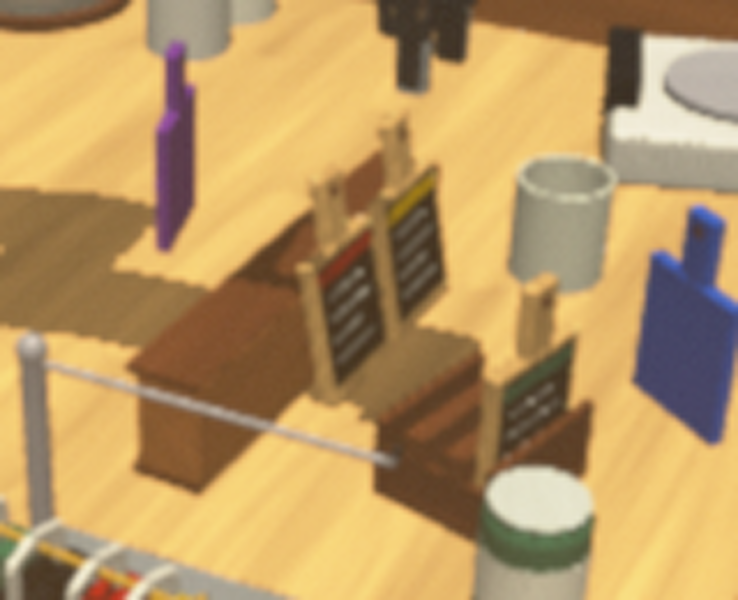

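Yellow and red now lean on the riser with their chalk sides out. Green is next.

>>> arm_command(series=[[[0,39.2,26,0],[0,39.2,26,0],[0,39.2,26,0],[0,0,0,0.1],[0,0,0,0.107],[0,0,0,0],[30,0,0,0],[0,0,0,0],[0,0,0,0]]])

```text
t: 46.3
tcp_pos: [0.6502, 0.1032, 0.2131]
tool_rot: [-0.559, -0.432, 0.562, -0.43]
force: [0.8, 0.0, 0.9]
finger_gap: 0.599
```

```bash
python3 -c "
from h import *
rel((.6514,.1031,.130),-105)"
```

```text
tcp [0.6502 0.1032 0.2131] yaw -104.87 shift [83.1  1.5 -0.3] tilt [-1.    -0.004  0.001  0.213] turn 0.002
```

>>> arm_command(series=[[[35,0.5,0,0],[30,0,0,0],[16,0,0,0],[0,0,0,0],[0,0,0,0]]])

```text
t: 46.8
tcp_pos: [0.6527, 0.103, 0.1346]
tool_rot: [0.561, 0.43, -0.56, 0.431]
force: [1.1, -0.2, 1.0]
finger_gap: 0.601
```

>>> arm_command(series=[[[0,0,0,0],[0,0,0,0],[0,0,0,0],[0,0,0,0],[0,0,0,0],[0,0,0,0]]], jaw=0)

```text
t: 47.4
tcp_pos: [0.6531, 0.1026, 0.1355]
tool_rot: [0.562, 0.43, -0.56, 0.431]
force: [-1.3, -0.3, 5.8]
finger_gap: 0.321
```

>>> arm_command(series=[[[-25,0,0,0],[-30,0,0,0],[-35,0,0,0],[0,0,0,0],[0,0,0,0]]])

```text
t: 47.9
tcp_pos: [0.6517, 0.1029, 0.2238]
tool_rot: [0.561, 0.431, -0.561, 0.431]
force: [0.7, 0.4, -2.0]
finger_gap: 0.32
```

```bash
python3 -c "
from h import *
rel((*(mid+.025*ex-.105*ey),.21),-93.1)"
```

```text
tcp [0.6517 0.1029 0.2238] yaw -104.96 shift [  13.7 -151.2   59.2] tilt [-1.     0.001 -0.     0.224] turn -0.207
```

>>> arm_command(series=[[[0,-37.8,14.8,0],[0,-37.8,14.8,0],[0,-37.8,14.8,0],[0,-37.8,14.8,0],[0,0,0,-0.1],[0,0,0,-0.107],[0,0,0,0],[0,0,0,0]]])

```text
t: 48.7
tcp_pos: [0.4896, 0.0848, 0.2223]
tool_rot: [-0.513, -0.486, 0.515, -0.485]
force: [0.4, -0.1, -2.1]
finger_gap: 0.322
```

```bash
python3 -c "
from h import *
rel((*(mid+.025*ex-.105*ey),.125),-93.1)"
```

```text
tcp [0.4896 0.0848 0.2223] yaw -93.23 shift [97.3  1.  -0.1] tilt [-1.    -0.003 -0.     0.222] turn -0.002
```

>>> arm_command(series=[[[30,0,0,0],[30,0,0,0],[20,0,0,0],[0,0,0,0],[5,0,0,0],[5,0,0,0],[3,0,0,0],[0,0,0,0],[0,0,0,0]]])

```text
t: 49.6
tcp_pos: [0.4908, 0.0847, 0.131]
tool_rot: [0.514, 0.486, -0.513, 0.486]
force: [0.3, -0.6, -2.5]
finger_gap: 0.325
```

>>> arm_command(series=[[[2,0,0,0],[2,0,0,0],[1,0,0,0],[1,0,0,0],[0,0,0,0]]])

```text
t: 50.1
tcp_pos: [0.4907, 0.0847, 0.1254]
tool_rot: [0.513, 0.486, -0.513, 0.486]
force: [-1.1, 0.5, 6.1]
finger_gap: 0.321
```

Contact with the counter at 6 N. I'll ease off, open, go round to the front, close and push.

>>> arm_command(series=[[[-0.5,0,0,0],[0,0,0,0],[0,0,0,0]]])

```text
t: 50.4
tcp_pos: [0.4907, 0.0847, 0.1255]
tool_rot: [0.514, 0.486, -0.513, 0.486]
force: [-0.6, -0.3, 5.3]
finger_gap: 0.321
```

>>> arm_command(series=[[[0,0,0,0],[0,0,0,0],[0,0,0,0],[0,0,0,0],[0,0,0,0],[0,10,0,0],[0,15,0,0],[0,15,0,0],[0,0,0,0],[0,0,0,0]]], jaw=60)

```text
t: 51.4
tcp_pos: [0.5304, 0.0825, 0.1249]
tool_rot: [-0.513, -0.486, 0.514, -0.486]
force: [0.0, 0.8, 0.3]
finger_gap: 0.6
```

>>> arm_command(series=[[[0,0,0,0],[0,0,0,0],[0,0,0,0],[0,0,0,0],[0,0,0,0],[0,0,0,0],[0,0,0,0],[0,0,0,0]]], jaw=0)

```text
t: 52.2
tcp_pos: [0.5305, 0.0825, 0.1251]
tool_rot: [0.513, 0.486, -0.513, 0.486]
force: [-0.2, 0.6, -0.5]
finger_gap: 0.003
```

```bash
python3 -c "
from h import *
print(status.sense()['finger_gap'])
rel((*(mid+.025*ex-.105*ey),.123),-93.1)"
```

```text
0.0028150971221545897
tcp [0.5305 0.0825 0.1251] yaw -93.11 shift [  2.1 -40.2  -0.1] tilt [-1.     0.    -0.     0.125] turn -0.000
```

>>> arm_command(series=[[[0,-10,0,0],[0,-8,0,0],[0,-5,0,0],[0,-5,0,0],[0,-5,0,0],[0,-5,0,0],[0,-5,0,0],[0,-5,0,0],[0,0,0,0],[0,0,0,0]]])

```text
t: 53.2
tcp_pos: [0.4826, 0.0851, 0.1251]
tool_rot: [0.513, 0.486, -0.513, 0.486]
force: [-0.2, 0.5, -0.9]
finger_gap: -0.0
```

>>> arm_command(series=[[[0,20,0,0],[0,20,0,0],[-40,10,0,0],[-50,0,-30,0],[-50,0,-40,0],[-50,10,-40,0],[-20,20,0,0],[0,0,0,0],[0,0,0,0]]])

```text
t: 54.1
tcp_pos: [0.5642, 0.1684, 0.3047]
tool_rot: [-0.513, -0.487, 0.514, -0.486]
force: [-0.3, -0.4, -0.5]
finger_gap: 0.001
```

```bash
python3 -c "
from h import *
im,T=snap('wrist','w12'); im2,_=snap('scene','s12'); im3,_=snap('top','t12'); print(T[:3,3])
r=lambda a,w,h:cv2.resize(a,(w,h),interpolation=cv2.INTER_CUBIC)
cv2.imwrite('pics/v12.png',np.vstack([np.hstack([r(im2[120:230,310:420],400,400),r(im2[200:310,220:330],400,400)]),r(im[:160],800,200)]))"
```

```text
[0.56417126 0.16841404 0.30471553]
```

View pics/v12.png

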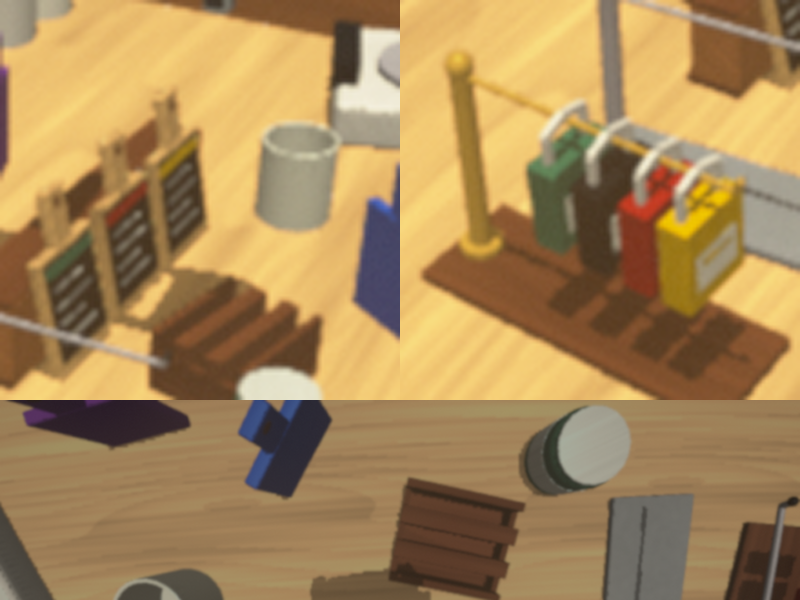

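```bash
python3 -c "
from h import *
S=cam('scene');q=lambda u,v:(310+(u+.5)/3.636-.5,120+(v+.5)/3.636-.5)
for n,y,p in(('G',-.105,(52,188)),('R',0,(115,140)),('Y',.105,(167,93))):
    o,d=ray(S,q(*p)); t=(y-(o[:2]-mid)@ey)/(d[:2]@ey); P=o+t*d; x=(P[:2]-mid)@ex
    print(n,'handle top riser x %.1f z %.1f mm'%(x*1e3,P[2]*1e3),'lean approx %.1f'%np.degrees(np.arctan2(.025-x,P[2])))
for n,p in(('G',(60,374)),('R',(118,315)),('Y',(167,255))):
    P=onz(S,q(*p),0); print(n,'near front foot corner riser x,y',((P[:2]-mid)@ex*1e3).round(1),((P[:2]-mid)@ey*1e3).round(1))
"
```

```text
G handle top riser x -3.0 z 157.1 mm lean approx 10.1
R handle top riser x -0.0 z 155.8 mm lean approx 9.1
Y handle top riser x -1.7 z 157.4 mm lean approx 9.6
G near front foot corner riser x,y 27.1 -139.9
R near front foot corner riser x,y 27.2 -34.0
Y near front foot corner riser x,y 19.0 82.1
```

```bash
python3 -c "
from station import ticket
print(ticket.sign_off())"
```

```text
the job is handed in; nothing more can be done
None
```

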